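# Close the steriliser lid in star order and open its steam feed

### The job

Someone has turned only one opposite pair of the steriliser lid's four wing knobs half tight: bring the other, still loose pair to half tight too (wings at about 45 degrees), and only then, in a second pass, turn all four clockwise fully home so that each wing points at the lid's centre, finishing one opposite pair before starting on the other. When the lid is tight, lift the lockout collar on the steam pedestal's lever, push the lever through the gate to its far end and let the collar drop fully home there. Leave the other things on the bench where they are.

Things in the scene. Friction and masses are not known exactly. Their poses are not given: they have to be found in the camera images.
- pot: Round stainless steam steriliser pot, fixed to the bench: wall 220 mm across, lid 256 mm across, flat lid top 125 mm above the bench, a small gauge 44 mm across in the lid's centre whose top is at 157 mm. Origin at the centre of its underside, z up. Four black wing knobs a, b, c, d stand on the lid on a circle of 95 mm radius, at the pot's own +x, +y, -x, -y directions; a and c are opposite each other, b and d are opposite each other. The pot can stand turned any way.
- knob_a (a joint): Angle of wing knob a (on the lid's +x side), rad. It grows as the knob is tightened, clockwise seen from above. 0 = loose: the wing lies across the line to the lid's centre (tangent to the ring). 0.785 = half tight: the wing lies at 45 degrees to that line. 1.571 = fully home, at a hard stop: the wing points at the lid's centre. It does not move up or down, stays where it is left, and resists with about 0.12 N m.
- wing_a (a point): Middle of the wing of knob a, on the knob's axis, 161 mm above the bench: a straight black bar 70 mm long (along this point's x), 14 mm thick (along its y) and 24 mm high (149 to 173 mm above the bench), over a round hub 28 mm across. z up. It turns with the knob.
- knob_b (a joint): Angle of wing knob b (on its +y side), rad. It grows as the knob is tightened, clockwise seen from above. 0 = loose: the wing lies across the line to the lid's centre (tangent to the ring). 0.785 = half tight: the wing lies at 45 degrees to that line. 1.571 = fully home, at a hard stop: the wing points at the lid's centre. It does not move up or down, stays where it is left, and resists with about 0.12 N m.
- wing_b (a point): Middle of the wing of knob b, on the knob's axis, 161 mm above the bench: a straight black bar 70 mm long (along this point's x), 14 mm thick (along its y) and 24 mm high (149 to 173 mm above the bench), over a round hub 28 mm across. z up. It turns with the knob.
- knob_c (a joint): Angle of wing knob c (on its -x side, opposite knob a), rad. It grows as the knob is tightened, clockwise seen from above. 0 = loose: the wing lies across the line to the lid's centre (tangent to the ring). 0.785 = half tight: the wing lies at 45 degrees to that line. 1.571 = fully home, at a hard stop: the wing points at the lid's centre. It does not move up or down, stays where it is left, and resists with about 0.12 N m.
- wing_c (a point): Middle of the wing of knob c, on the knob's axis, 161 mm above the bench: a straight black bar 70 mm long (along this point's x), 14 mm thick (along its y) and 24 mm high (149 to 173 mm above the bench), over a round hub 28 mm across. z up. It turns with the knob.
- knob_d (a joint): Angle of wing knob d (on its -y side, opposite knob b), rad. It grows as the knob is tightened, clockwise seen from above. 0 = loose: the wing lies across the line to the lid's centre (tangent to the ring). 0.785 = half tight: the wing lies at 45 degrees to that line. 1.571 = fully home, at a hard stop: the wing points at the lid's centre. It does not move up or down, stays where it is left, and resists with about 0.12 N m.
- wing_d (a point): Middle of the wing of knob d, on the knob's axis, 161 mm above the bench: a straight black bar 70 mm long (along this point's x), 14 mm thick (along its y) and 24 mm high (149 to 173 mm above the bench), over a round hub 28 mm across. z up. It turns with the knob.
- pedestal: Grey steam-feed pedestal fixed to the bench beside the pot, a box 170 mm (its x) by 80 mm (its y) by 85 mm high. Origin at the centre of its underside; z up. A steel gate hump of two cheeks, 30 mm long in x and 48 mm across both, rises from its top to 133 mm above the bench at x = 0, with the lever passing between the cheeks.
- pivot (a point): The lever's pivot, at the pedestal's centre, 45 mm above the bench. The lever swings in the pedestal's x-z plane about the pedestal's y axis; axes as the pedestal's.
- lever (a joint): Lever angle, rad: 0 = shut, leaning 0.45 rad from upright to the pedestal's -x; 0.9 = open, at the far stop, leaning 0.45 rad to its +x. The lever is a steel rod 16 mm thick that ends 168 mm from the pivot. It stays where it is left (about 0.3 N m). With the collar down, the gate hump stops it within 0.15 rad of either end.
- collar (a joint): How far the lockout collar is lifted along the lever rod, m: 0 = down, 0.020 = upper stop. A spring pushes it down; lifting takes about 6 to 9 N. Lifted 16 mm or more it clears the gate hump; let go at either end of the lever's travel it drops back to 0.
- collar_grip (a point): Middle of the lockout collar's grip, on the rod's axis, 130 mm from the pivot (plus the lift); z runs up along the rod, y is the pedestal's y. Collar: black block 34 x 34 mm, flat sides facing x and y, from 15 mm below to 12 mm above this point; on it a rim 42 x 42 x 6 mm; below it a round steel skirt 30 mm across, to 55 mm below. The rod ends 38 mm above (collar down).
- reagent: Amber bottle with a white cap, 48 mm across, 95 mm tall; origin at the centre of its underside. A bystander, not part of the job.
- canister_lid: Round steel canister lid with a knob, 114 mm across, 27 mm high; origin at the centre of its underside. A bystander, not part of the job.
- spot_plate: White ceramic spotting plate, 85 x 110 x 12 mm; origin at the centre of its underside. A bystander, not part of the job.
- phone: Phone in a white case, lying face down, 75 x 150 x 9 mm; origin at the centre of its underside. A bystander, not part of the job.
- swab_box: Cardboard swab box, 70 x 110 x 50 mm; origin at the centre of its underside. A bystander, not part of the job.
- beaker: Glass beaker, 70 mm across, 85 mm tall; origin at the centre of its underside. A bystander, not part of the job.
Things that resemble listed ones, but are neither listed nor needed, are in the scene too. What is meant by the pedestal is not orange or pink, and is the smaller of those in its own colour.

How it is judged:
On the way, in this order (a step that is already met when the one before it is completed fails the run):
1. first pass finished: all four wings at about half (0.5 to 1.1 rad) (value of joint knob_a between 0.5 and 1.1 rad and value of joint knob_b between 0.5 and 1.1 rad and value of joint knob_c between 0.5 and 1.1 rad and value of joint knob_d between 0.5 and 1.1 rad), for 0.2 s.
2. one opposite pair fully home (over 1.46 rad) while the other pair is still at half (((value of joint each of knob_a, knob_c above 1.46 rad and value of joint knob_b between 0.5 and 1.1 rad and value of joint knob_d between 0.5 and 1.1 rad) or (value of joint each of knob_b, knob_d above 1.46 rad and value of joint knob_a between 0.5 and 1.1 rad and value of joint knob_c between 0.5 and 1.1 rad))), for 0.1 s.
3. all four knobs fully home (over 1.46 rad), the lever still shut (value of joint each of knob_a, knob_b, knob_c, knob_d above 1.46 rad and value of joint lever below 0.2 rad), for 0.1 s.
4. the lockout collar is lifted and the lever is passing the gate (value of joint collar above 0.01 m and value of joint lever between 0.3 and 0.75 rad), for 0.05 s.
At the end, for the whole second after the job is handed in: All four knobs are fully home (over 1.46 of 1.571 rad), the lever is at its far end (over 0.80 of 0.90 rad) and the collar is down (lifted less than 4 mm) (value of joint each of knob_a, knob_b, knob_c, knob_d above 1.46 rad and value of joint lever above 0.8 rad and value of joint collar below 0.004 m); the robot touches nothing.
It fails at once if a knob is tightened well past half while another is still loose (short of half) (value of joint any of knob_a, knob_b, knob_c, knob_d above 1.2 rad and value of joint any of knob_a, knob_b, knob_c, knob_d below 0.45 rad).
It fails at once if in the final pass a knob's neighbour is turned well past half before the opposite knob is home (value of joint any of knob_a, knob_c above 1.2 rad and value of joint any of knob_b, knob_d above 1.2 rad and value of joint any of knob_a, knob_c below 1.4 rad and value of joint any of knob_b, knob_d below 1.4 rad).
It fails at once if the steam lever is moved across the gate before all four knobs are home (value of joint lever above 0.3 rad and value of joint any of knob_a, knob_b, knob_c, knob_d below 1.4 rad).
It fails at once if another thing on the bench is shifted by more than 30 mm (distance of any of reagent, canister_lid, spot_plate, phone, swab_box, beaker from where it was at the start of the episode above 0.03 m).
It also fails if it takes over 72 s, if anything falls off the work surface, if the arm or the gripper's body presses on something with over 40 N, if the wrist force passes 120 N, or if a joint passes its speed limit or range.

### The arm

A 6-joint arm with a two-finger parallel gripper is mounted at the origin on the work surface. World frame = base frame: x ahead of the robot, y to its left, z up, the work surface at z = 0. Lengths are in m, angles in rad, forces in N, time in s.
With the tool pointing down it reaches from about 0.375 to 0.9 m from the base axis. Payload 3.1 kg.
Tool frame: the origin (TCP) lies at the very end of the fingers, on their centre line; the grasp point (between the pads) lies 19 mm behind it; z points along the fingers, y is the direction in which the jaws open and shut (so a half turn about z gives the same grasp; the last joint's range is limited). The gripper opens to 87 mm and grips with 3 to 60 N. Pads are 19 mm wide; open, the fingers measure 117 mm over their backs; the gripper's body (75 mm by 190 mm) begins 51 mm behind the grasp point.
Start: joints at [1.071, 0.527, 1.433, -0, 1.181, -0.178], TCP at [0.197, 0.593, 0.223] pointing down, gripper open.
Joint ranges: [-3.08, 3.08], [-0.75, 2.2], [0.22, 2.44], [-1.43, 4.57], [0, 2.65], [-2.85, 2.85]. Speed limits (rad/s): [2.79, 2.79, 3.14, 3.14, 3.14, 3.14].

### API

Orientations are given as a unit quaternion [x, y, z, w].
In Python, from rig import robot gives the robot as it stands. The module is installed in compiled form; this text tells all that it offers.
- The arm moves only by the tool carry_out, never from a script. Its argument "series" is a list of rows, each a list of 7 numbers: the shift along the tool's x, y, z in mm, then the turn, a rotation vector about the tool's x, y, z in degrees, then the gripper command: -1 is shut, 1 is fully open, values between are in proportion. In form: [[tx, ty, tz, rx, ry, rz, claw], ...]. A call has 1 to 8 rows; each row is the pose to reach, as a shift and turn from the pose measured when the call began, along the tool's axes at that moment; what a row does not reach only later rows make up. A row lasts 1/8 s, in which the tool goes at most 62.5 mm and 10.7 degrees, less where a joint would pass 70% of its speed; a pose out of reach is approached as far as the arm can. A call with a gripper value outside its range is refused whole. The fingers move at their own pace and stop on an object; "force" is the grip in N (left out, the last holds). Time passes only in rows, so rows that repeat a pose let the fingers close. It gives the time, the measured TCP pose, the force and the opening at its end, in the units of the state.
- robot.get_obs(): the state, without advancing time (a new reading comes with each control period).
- robot.camera(name): name is "scene" or "top"; returns a dict with "pixels" (420x560x3 uint8, red, green, blue), "fx", "fy", "cx", "cy" (pixels), "position" and "attitude" of the camera in the world. Camera axes: x right, y down, z forward; pixel columns grow to the right and rows downward; lengths in m; the calibration is good to about 2 mm. A picture is of the moment at which its call begins. There is no depth.
- robot.hand_in(): hands the job in, once; it reports no verdict.
The state is a dict: "time": time; "q": joint angles; "joint_velocities": joint speeds; "joint_torque": joint torques, N m; "position": TCP position; "tool_rot": TCP orientation; "ft_force": force on the tool from outside, world axes, zero at the start; "moment": the same for the moment, N m; "grip_width": finger opening in m.
Only numpy, scipy, OpenCV 4.12 (cv2) and the standard library are available. Lean on these libraries where they do the work, as an engineer would, in place of code of your own. Each camera call takes 0.05 s, during which the arm holds its last target.

## Working session

There is one attempt and no reset: what is moved stays moved. The work goes in short steps, Python scripts to look and compute and a tool call to move; the robot and the scene stay as the last step left them, time stands still between calls to the robot, and variables do not carry over. Pictures are saved under pics/ and viewed, and the job is handed in when it is done.

Besides the shell and the picture viewer there is one more tool, called after "Emit:" as a command line: name --pt "numbers of a row" for each row, then --argument value for the rest. carry_out: Moves the arm, as the interface text tells. Its arguments: {"type":"object","properties":{"series":{"type":"array"},"force":{"type":"number"}},"required":["series"]}

```bash
mkdir -p pics; cat > h.py <<'E'
import numpy as np,cv2
from rig import robot
from scipy.spatial.transform import Rotation as R
def shot(n,f):
    c=robot.camera(n); cv2.imwrite('pics/'+f,c['pixels'][:,:,::-1]); np.save('pics/'+f+'.npy',c,allow_pickle=True); return c
def ld(f): return np.load('pics/'+f+'.npy',allow_pickle=True).item()
def rot(c):
    a=np.array(c['attitude']); return a if a.shape==(3,3) else R.from_quat(a).as_matrix()
def ray(c,u,v,z):
    d=rot(c)@np.array([(u-c['cx'])/c['fx'],(v-c['cy'])/c['fy'],1]); p=np.array(c['position']); return p+d*(z-p[2])/d[2]
def proj(c,P):
    q=rot(c).T@(np.array(P)-c['position']); return np.array([c['fx']*q[0]/q[2]+c['cx'],c['fy']*q[1]/q[2]+c['cy']])
E
python3 - <<'E'
from h import *
for n in('top','scene'):
    c=shot(n,n+'1.png'); print(n,c['position'],c['attitude'],c['fx'])
print(robot.get_obs())
E
```

```text
top [0.35844381 0.12831167 1.54002534] [-0.69703461  0.71647579 -0.01956337  0.02055405] 452.23330516739804
scene [ 1.51393691 -0.51039752  1.11936194] [ 0.77590714  0.4598099  -0.20987142 -0.37748767] 442.46959968164543
{'time': 0.1, 'q': array([ 1.07149068e+00,  5.28375048e-01,  1.43381210e+00, -5.74266997e-06,
        1.18141738e+00, -1.78513719e-01]), 'joint_velocities': array([-0.00014202, -0.00302777, -0.00330257,  0.00014751,  0.00021765,
       -0.00230683]), 'joint_torque': array([-1.00376237e-03, -4.40989673e+01, -1.77149713e+01,  6.34321547e-02,
        5.33908547e-02, -5.40663791e-05]), 'position': array([0.19672184, 0.59251035, 0.2216563 ]), 'tool_rot': array([ 1.59707942e-01,  9.87163797e-01, -9.49601336e-04, -3.31929087e-04]), 'ft_force': array([ 0.31495252, -0.80009436, -0.87705672]), 'moment': array([ 0.00762716,  0.02716717, -0.02751428]), 'grip_width': 0.08692180060865876}
```

View pics/top1.png

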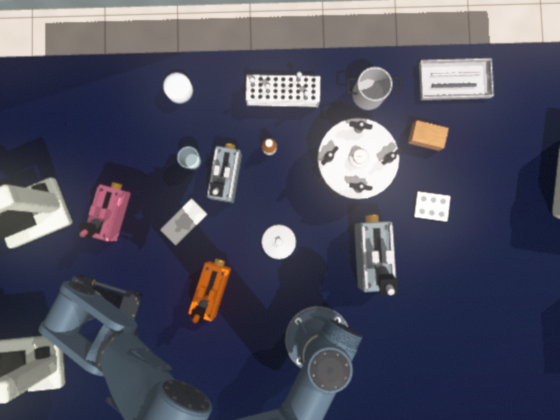

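View pics/scene1.png

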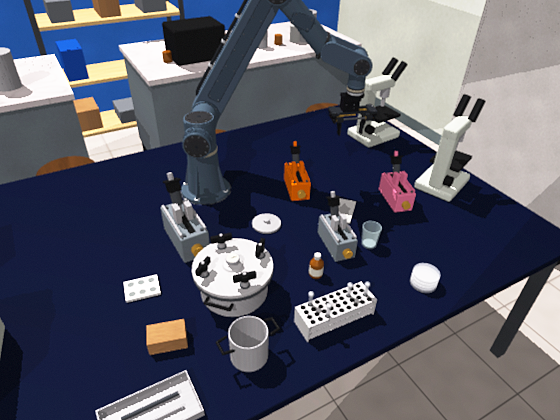

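The top view shows the pot at about (358,158). There are two grey pedestals: a small one at (225,172) and a larger one at (376,257). The others are orange (210,292) and pink (108,213). I'll zoom in on the pot and the small grey pedestal.

```bash
python3 - <<'E'
from h import *
c=ld('top1.png')
im=c['pixels'][:,:,::-1]
a=cv2.resize(im[110:210,310:410],(400,400),interpolation=cv2.INTER_CUBIC)
b=cv2.resize(im[135:215,190:270],(400,400),interpolation=cv2.INTER_CUBIC)
cv2.imwrite('pics/z1.png',np.hstack([a,b]))
s=ld('scene1.png')['pixels'][:,:,::-1]
a=cv2.resize(s[225:325,185:285],(400,400),interpolation=cv2.INTER_CUBIC)
b=cv2.resize(s[180:270,300:390],(400,400),interpolation=cv2.INTER_CUBIC)
cv2.imwrite('pics/z2.png',np.hstack([a,b]))
print(ray(c,358,158,.125),ray(c,225,172,.085))
E
```

```text
[ 0.58754204 -0.13488384  0.125     ] [0.56033188 0.28968922 0.085     ]
```

View pics/z1.png

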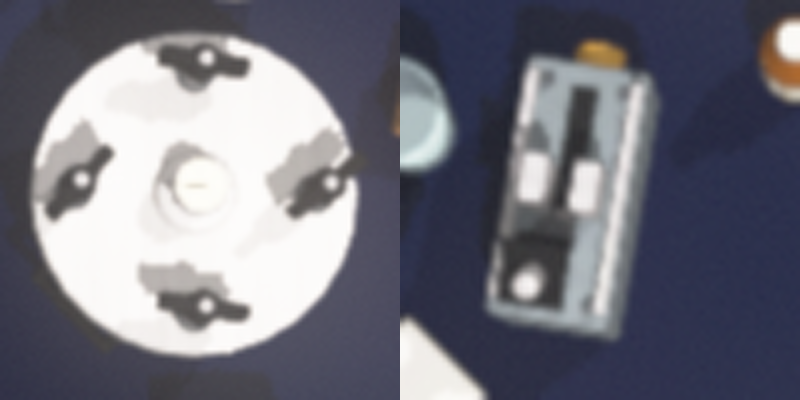

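View pics/z2.png

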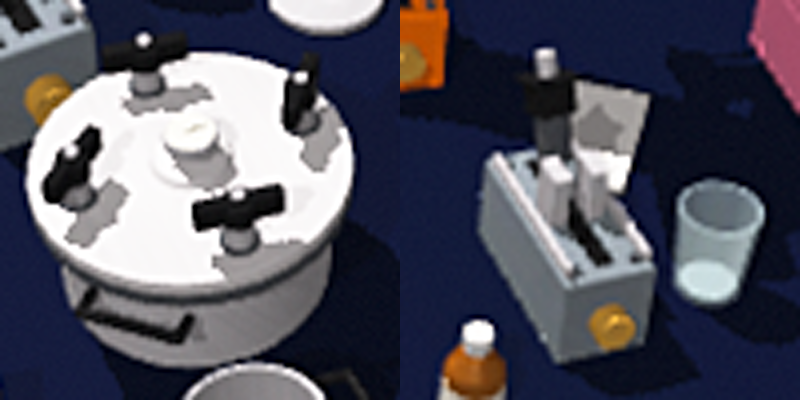

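Top zoom: the far and near wings lie tangent to the ring, so that pair is loose. The left and right wings are at "/" 45°, so they are half tight. The small pedestal's lever leans toward the robot (shut). Next I'll measure these precisely.

```bash
cat >> h.py <<'E'
def bars(c,thr=75,ctr=(0.5875,-0.135)):
    im=c['pixels'].astype(int).max(2)
    m=(im<thr).astype(np.uint8)
    n,l,s,cen=cv2.connectedComponentsWithStats(m)
    out=[]
    return m,n,l,s,cen
E
python3 - <<'E'
from h import *
c=ld('top1.png')
im=c['pixels']
g=im.min(2)
# lid ellipse
m=((g>110)).astype(np.uint8); m[:,:312]=0;m[:,405:]=0;m[:112]=0;m[202:]=0
cn,_=cv2.findContours(m,cv2.RETR_EXTERNAL,cv2.CHAIN_APPROX_NONE)
k=max(cn,key=cv2.contourArea); h=cv2.convexHull(k)
e=cv2.fitEllipse(h); print(e); print('lid',ray(c,*e[0],.125))
O=ray(c,*e[0],.125)[:2]
up=cv2.resize(im,None,fx=4,fy=4,interpolation=cv2.INTER_CUBIC).max(2)
b=(up<95).astype(np.uint8)
n,l,s,cen=cv2.connectedComponentsWithStats(b)
for i in range(1,n):
    u,v=cen[i]/4
    if s[i,4]>150 and 315<u<402 and 115<v<200:
        ys,xs=np.nonzero(l==i)
        P=np.array([ray(c,(x+.5)/4-.5,(y+.5)/4-.5,.168)[:2] for x,y in zip(xs,ys)])
        r=cv2.minAreaRect((P*1000).astype(np.float32))
        w,V=np.linalg.eigh(np.cov(P.T)); a=np.degrees(np.arctan2(V[1,1],V[0,1]))%180
        d=P.mean(0)-O
        print(i,s[i],P.mean(0),'rect',r,'ang',a,'dist',np.linalg.norm(d),'az',np.degrees(np.arctan2(d[1],d[0])))
E
```

```text
((358.09613037109375, 158.09402465820312), (81.54584503173828, 82.44012451171875), 118.74694061279297)
lid [ 0.5872351  -0.13517535  0.125     ]
31 [1402  488   84   30 1135] [ 0.6815985  -0.13473361] rect ((680.2664794921875, -136.94296264648438), (64.01179504394531, 21.010927200317383), 72.9137191772461) ang 79.1418712956929 dist 0.09436444028901984 az 0.26821466191741783
36 [1328  590   20   23  164] [ 0.60785275 -0.05475532] rect ((608.0003662109375, -54.81158447265625), (5.3880438804626465, 19.485586166381836), 48.61641311645508) ang 138.90885068863835 dist 0.08302088535024217 az 75.62052303563227
37 [1289  611   40   44  651] [ 0.58247281 -0.02924143] rect ((581.8148193359375, -27.658519744873047), (22.320110321044922, 33.56672668457031), 39.7789306640625) ang 141.87577510553814 dist 0.10604091231001611 az 92.57401384694857
38 [1534  615   37   38  482] [ 0.578221   -0.21744696] rect ((577.818359375, -214.06166076660156), (19.788419723510742, 30.58017921447754), 21.772083282470703) ang 137.37837419871158 dist 0.08276395121567694 az -96.25267820545616
45 [1402  736   44   27  507] [ 0.49405558 -0.11612239] rect ((496.3822326660156, -117.976806640625), (36.98594284057617, 17.15198516845703), 61.63581466674805) ang 61.51823611994867 dist 0.09510750865138703 az 168.44370221014688
48 [1458  745   27   12  173] [ 0.48967608 -0.15155192] rect ((489.45159912109375, -151.94813537597656), (19.6591739654541, 6.061393737792969), 76.56546783447266) ang 76.5252970150087 dist 0.09892397939755607 az -170.47098474847456
```

```bash
python3 - <<'E'
from h import *
c=ld('top1.png')
f=lambda x,y:((x+.5)/4-.5+310,(y+.5)/4-.5+110)
for z in(.17,.18,.185):
    P=[ray(c,*f(*p),z)[:2] for p in[(207,57),(83,180),(207,305),(333,183)]]
    print(z,np.round(P,4).tolist(),np.mean(P,0))
    for a,b in((0,2),(1,3)):
        d=P[a]-P[b];print(np.linalg.norm(d),np.degrees(np.arctan2(d[1],d[0])))
for n,e in dict(top=((160,58),(249,68)),left=((50,213),(110,152)),bot=((160,300),(248,312)),right=((291,210),(356,162))).items():
    A,B=[ray(c,*f(*p),.17)[:2] for p in e]; d=A-B
    print(n,(A+B)/2,np.linalg.norm(d),np.degrees(np.arctan2(d[1],d[0]))%180)
# overlay
def draw(O,th,angs,z=.161):
    im=cv2.resize(c['pixels'][110:210,310:410,::-1],(600,600),interpolation=cv2.INTER_CUBIC)
    for i,a in enumerate(angs):
        az=th+i*np.pi/2; C=np.array(O)+.095*np.array([np.cos(az),np.sin(az)])
        w=az+np.pi/2-a; x=np.array([np.cos(w),np.sin(w)]);y=np.array([-x[1],x[0]])
        for zz,col in((.173,(0,255,0)),(.149,(0,0,255))):
            pts=[proj(c,[*(C+.035*s*x+.007*t*y),zz]) for s,t in((1,1),(1,-1),(-1,-1),(-1,1))]
            pts=((np.array(pts)-[310,110]+.5)*6-.5).round().astype(int)
            cv2.polylines(im,[pts],True,col,1)
    return im
th=np.radians(-4)
cv2.imwrite('pics/ov.png',draw([.5875,-.135],th,[0,.785,0,.785]))
E
```

```text
0.17 [[0.6853, -0.1408], [0.593, -0.0426], [0.4946, -0.1335], [0.5854, -0.2332]] [ 0.58956411 -0.13754515]
0.1908756921120701 -2.1885174718897233
0.19073333923503474 87.71230711031473
0.18 [[0.6829, -0.1389], [0.5913, -0.0414], [0.4936, -0.1316], [0.5837, -0.2306]] [ 0.58787713 -0.13560462]
0.18948246465064228 -2.1885174718897025
0.1893411508264862 87.71230711031475
0.185 [[0.6817, -0.1379], [0.5904, -0.0407], [0.4931, -0.1307], [0.5829, -0.2292]] [ 0.58703364 -0.13463436]
0.1887858509199283 -2.1885174718896847
0.18864505662221207 87.71230711031473
top [ 0.68072616 -0.13873354] 0.0685216284843303 81.90010599357859
left [ 0.59114329 -0.04027912] 0.06579235433047363 133.93380402238398
bot [ 0.49388646 -0.13122694] 0.06740951338273576 80.60231034379547
right [ 0.58327622 -0.22587198] 0.06222891523202176 124.80211105323414
```

View pics/ov.png

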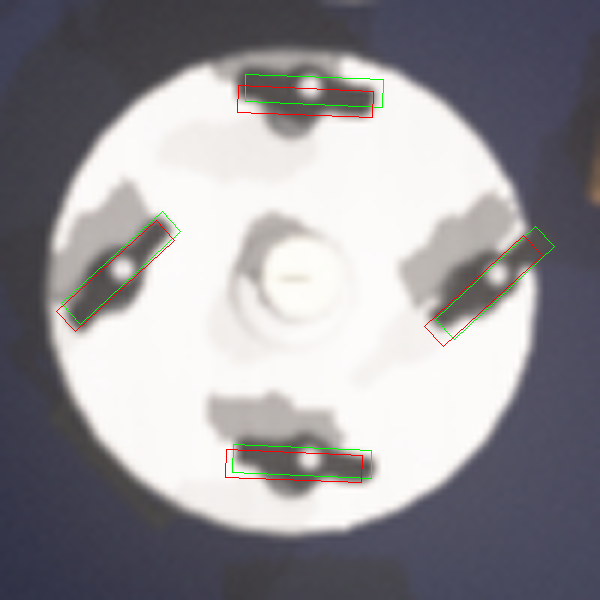

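```bash
cat >> h.py <<'E'
def draww(c,O,th,angs,box,k):
    x0,y0,x1,y1=box
    im=cv2.resize(c['pixels'][y0:y1,x0:x1,::-1],None,fx=k,fy=k,interpolation=cv2.INTER_CUBIC)
    for i,a in enumerate(angs):
        az=th+i*np.pi/2; C=np.array(O)+.095*np.array([np.cos(az),np.sin(az)])
        w=az+np.pi/2-a; x=np.array([np.cos(w),np.sin(w)]);y=np.array([-x[1],x[0]])
        for zz,col in((.173,(0,255,0)),(.149,(0,0,255))):
            pts=[proj(c,[*(C+.035*s*x+.007*t*y),zz]) for s,t in((1,1),(1,-1),(-1,-1),(-1,1))]
            pts=((np.array(pts)-[x0,y0]+.5)*k-.5).round().astype(int)
            cv2.polylines(im,[pts],True,col,1)
    return im
E
python3 - <<'E'
from h import *
O=[.5870,-.1355];th=np.radians(-2.2);A=np.radians([6.5,44,6.5,50])
a=draww(ld('top1.png'),O,th,A,(310,110,410,210),4)
b=draww(ld('scene1.png'),O,th,A,(185,225,285,325),4)
cv2.imwrite('pics/ov2.png',np.hstack([a,b]))
E
```

```text
(no output)
```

View pics/ov2.png

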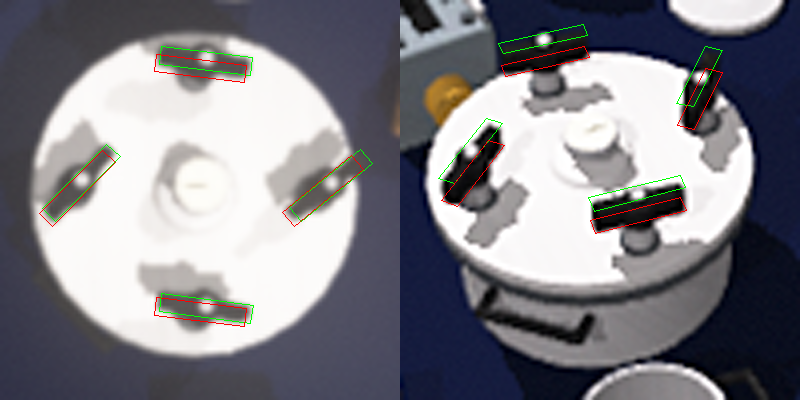

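```bash
cat >> h.py <<'E'
def to(p,psi=None,Rt=None):
    o=robot.get_obs(); R0=R.from_quat(o['tool_rot'])
    if Rt is None:
        a=np.radians(psi); y=np.array([np.cos(a),np.sin(a),0]);z=np.array([0,0,-1.]);Rt=np.stack([np.cross(y,z),y,z],1)
    t=R0.inv().apply(np.array(p)-o['position'])*1000
    r=(R0.inv()*R.from_matrix(Rt)).as_rotvec(degrees=True)
    print('rows',t.round(1),r.round(2))
def st():
    o=robot.get_obs(); M=R.from_quat(o['tool_rot']).as_matrix()
    print('t',o['time'],'p',o['position'].round(4),'psi',np.degrees(np.arctan2(M[1,1],M[0,1])).round(2),'z',M[:,2].round(3),'q',o['q'].round(3),'F',o['ft_force'].round(1),'M',o['moment'].round(2),'w',o['grip_width'].round(4))
E
python3 -c "
from h import *
st()
to([.30,.32,.30],40);to([.4925,-.132,.30],-8.7)"
```

```text
Traceback (most recent call last):
  File "h.py", line 39, in st
    print('t',o['time'],'p',o['position'].round(4),'psi',np.degrees(np.arctan2(M[1,1],M[0,1])).round(2),'z',M[:,2].round(3),'q',o['q'].round(3),'F',o['ft_force'].round(1),'M',o['moment'].round(2),'w',o['grip_width'].round(4))
                                                                                                                                                                                                        ^^^^^^^^^^^^^^^^^^^^^
AttributeError: 'float' object has no attribute 'round'
```

```bash
sed -i "s/o\['grip_width'\].round(4)/round(o['grip_width'],4)/" h.py
python3 -c "
from h import *
st()
to([.30,.32,.30],40);to([.4925,-.132,.30],-8.7)"
```

```text
t 0.1 p [0.1967 0.5925 0.2217] psi 71.62 z [-0.001 -0.002 -1.   ] q [ 1.071  0.528  1.434 -0.     1.181 -0.179] F [ 0.3 -0.8 -0.9] M [ 0.01  0.03 -0.03] w 0.0869
rows [-183.9 -226.2  -78. ] [-1.200e-01  1.000e-02  3.162e+01]
rows [-509.1 -594.4  -77.3] [-1.100e-01  6.000e-02  8.032e+01]
```

Emit:
carry_out --pt "-20 -20 -60 0 0 0 0" --pt "-184 -226 -78 0 0 32 0" --pt "-184 -226 -78 0 0 32 0" --pt "-184 -226 -78 0 0 32 0" --pt "-184 -226 -78 0 0 32 0" --pt "-184 -226 -78 0 0 32 0" --pt "-509 -594 -78 0 0 80 0" --pt "-509 -594 -78 0 0 80 0" --force 25

```text
time: 1.1
position: [0.3497, 0.2048, 0.3002]
tool_rot: [0.588, 0.809, -0.0, 0.0]
ft_force: [1.1, -0.3, 0.1]
grip_width: 0.0438
```

```bash
python3 -c "
from h import *
st()
to([.4925,-.132,.30],-8.7)"
```

```text
t 1.1 p [0.3497 0.2048 0.3002] psi 17.93 z [-0.    -0.001 -1.   ] q [ 2.530e-01  1.180e-01  1.836e+00 -1.000e-03  1.188e+00 -6.000e-02] F [ 1.1 -0.3  0.1] M [-0.05 -0.01 -0.02] w 0.0438
rows [-364.4   32.2    0.5] [-1.000e-02  5.000e-02  2.663e+01]
```

Emit:
carry_out --pt "-364 32 0 0 0 26.6 0" --pt "-364 32 0 0 0 26.6 0" --pt "-364 32 0 0 0 26.6 0" --pt "-364 32 0 0 0 26.6 0" --pt "-364 32 0 0 0 26.6 0" --pt "-364 32 0 0 0 26.6 0" --pt "-364 32 60 0 0 26.6 0" --pt "-364 32 100 0 0 26.6 0"

```text
time: 2.1
position: [0.4921, -0.1317, 0.1981]
tool_rot: [0.759, 0.651, -0.0, -0.001]
ft_force: [-0.5, 0.0, -0.5]
grip_width: 0.044
```

```bash
python3 - <<'E'
from h import *
st()
to([.4925,-.132,.152],-8.7)
c=shot('scene','s2.png')
b=draww(c,[.587,-.1355],np.radians(-2.2),np.radians([6.5,44,6.5,50]),(170,200,290,320),5)
cv2.imwrite('pics/s2z.png',b)
E
```

```text
t 2.1 p [ 0.4921 -0.1317  0.1981] psi -8.73 z [-0.002  0.001 -1.   ] q [-0.481  0.408  1.745 -0.     0.991 -0.328] F [-0.5  0.  -0.5] M [-0.07  0.06  0.  ] w 0.044
rows [-0.3  0.5 46.1] [-0.1  -0.02 -0.03]
```

View pics/s2z.png

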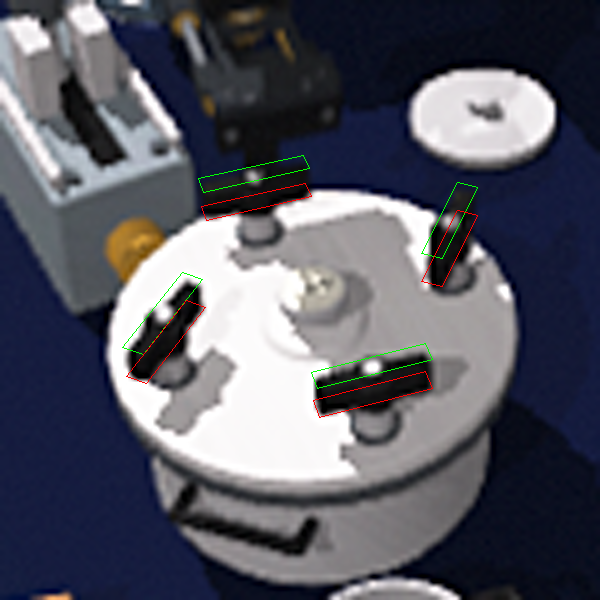

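The scene view shows the gripper right above the near wing (zoomed 255,190), straddling it. I'll descend and grip.

Emit:
carry_out --pt "0 0.5 30 0 0 0 0" --pt "0 0.5 46 0 0 0 0" --pt "0 0.5 46 0 0 0 -1" --pt "0 0.5 46 0 0 0 -1" --pt "0 0.5 46 0 0 0 -1" --pt "0 0.5 46 0 0 0 -1"

```text
time: 2.9
position: [0.4939, -0.1312, 0.1503]
tool_rot: [0.759, 0.651, 0.001, -0.0]
ft_force: [5.8, 0.5, 3.0]
grip_width: 0.0136
```

```bash
python3 - <<'E'
from h import *
st()
E
```

```text
t 2.9 p [ 0.4939 -0.1312  0.1503] psi -8.78 z [ 0.001  0.001 -1.   ] q [-0.48   0.482  1.789  0.002  0.871 -0.328] F [5.8 0.5 3. ] M [-0.05 -0.77 -0.09] w 0.0136
```

Emit:
carry_out --pt "0 0.5 0 0 0 10 -1" --pt "0 0.5 0 0 0 20 -1" --pt "0 0.5 0 0 0 30 -1" --pt "0 0.5 0 0 0 39 -1" --pt "0 0.5 0 0 0 39 -1" --pt "0 0.5 0 0 0 39 -1"

```text
time: 3.65
position: [0.4943, -0.1314, 0.1504]
tool_rot: [0.933, 0.361, 0.001, -0.0]
ft_force: [1.5, -1.3, -6.5]
grip_width: 0.0144
```

```bash
python3 - <<'E'
from h import *
st()
E
```

```text
t 3.65 p [ 0.4943 -0.1314  0.1504] psi -47.66 z [ 0.001  0.001 -1.   ] q [-0.479  0.482  1.788  0.002  0.871  0.351] F [ 1.5 -1.3 -6.5] M [-0.32  0.08 -0.06] w 0.0144
```

Emit:
carry_out --pt "0 0 0 0 0 39 0" --pt "0 0 0 0 0 39 0" --pt "0 0 -50 0 0 39 0"

```text
time: 4.03
position: [0.4923, -0.1304, 0.1989]
tool_rot: [0.996, 0.085, -0.003, -0.003]
ft_force: [1.0, -0.8, 0.4]
grip_width: 0.0362
```

```bash
python3 - <<'E'
from h import *
st()
to([.6835,-.139,.20],-8.7)
E
```

```text
t 4.025 p [ 0.4923 -0.1304  0.1989] psi -80.26 z [-0.005  0.005 -1.   ] q [-0.48   0.408  1.741  0.002  1.     0.92 ] F [ 1.  -0.8  0.4] M [-0.1   0.09 -0.03] w 0.0362
rows [187.   40.8  -2.1] [-4.400e-01  3.000e-02 -7.156e+01]
```

I repeated the 39° turn by mistake while releasing the wing, so I need to check whether the near wing turned further.

```bash
python3 - <<'E'
from h import *
for n in('top','scene'): shot(n,n+'3.png')
a=draww(ld('top3.png'),[.5885,-.1355],np.radians(-2.2),np.radians([6.5,44,45.5,50]),(310,110,410,210),4)
b=draww(ld('scene3.png'),[.5885,-.1355],np.radians(-2.2),np.radians([6.5,44,45.5,50]),(185,225,285,325),4)
cv2.imwrite('pics/ov3.png',np.hstack([a,b]))
E
```

```text
(no output)
```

View pics/ov3.png

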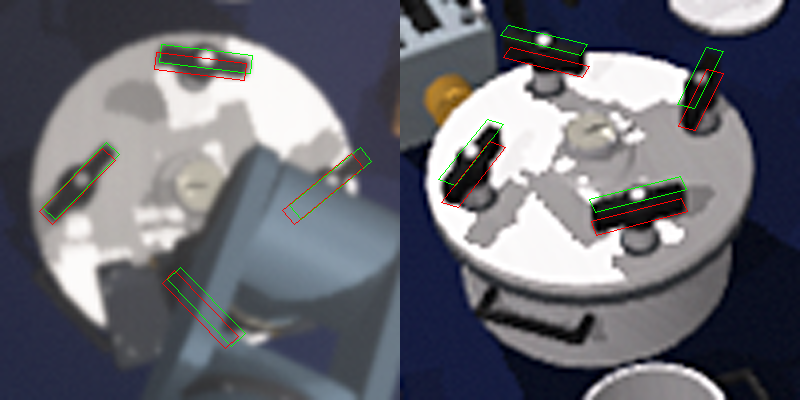

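```bash
python3 - <<'E'
from h import *
o=[]
for a in (45.5,52,60):
    o.append(draww(ld('scene3.png'),[.5885,-.1355],np.radians(-2.2),np.radians([6.5,44,a,50]),(203,225,238,255),7))
c=ld('scene3.png'); o.append(cv2.resize(c['pixels'][225:255,203:238,::-1],None,fx=7,fy=7,interpolation=cv2.INTER_CUBIC))
cv2.imwrite('pics/ov4.png',np.vstack([np.hstack(o[:2]),np.hstack(o[2:])]))
E
```

```text
(no output)
```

View pics/ov4.png

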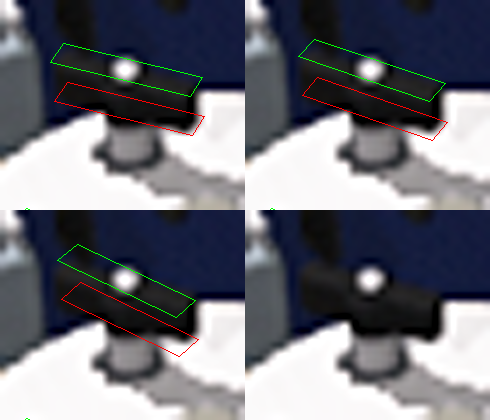

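The near wing fits about 46°, which is fine. Now the far wing.

Emit:
carry_out --pt "187 41 -2 0 0 -71.6 0" --pt "187 41 -2 0 0 -71.6 0" --pt "187 41 -2 0 0 -71.6 0" --pt "187 41 -2 0 0 -71.6 0" --pt "187 41 -2 0 0 -71.6 0" --pt "187 41 -2 0 0 -71.6 0" --pt "187 41 -2 0 0 -71.6 0" --pt "187 41 -2 0 0 -71.6 0"

```text
time: 5.12
position: [0.6891, -0.1407, 0.2102]
tool_rot: [0.757, 0.654, 0.003, 0.005]
ft_force: [0.4, 1.6, 0.4]
grip_width: 0.0432
```

```bash
python3 - <<'E'
from h import *
st()
to([.6837,-.139,.152],-8.7)
E
```

```text
t 5.125 p [ 0.6891 -0.1407  0.2102] psi -8.37 z [ 0.012 -0.004 -1.   ] q [-0.36   0.644  1.239  0.     1.246 -0.214] F [0.4 1.6 0.4] M [-0.15  0.07 -0.  ] w 0.0432
rows [ 1.  -6.3 58.2] [0.71 0.13 0.33]
```

Emit:
carry_out --pt "1 -6 15 0.7 0.1 0.3 0" --pt "1 -6 15 0.7 0.1 0.3 0" --pt "1 -6 30 0.7 0.1 0.3 0"

```text
time: 5.5
position: [0.6845, -0.1392, 0.1806]
tool_rot: [0.759, 0.652, 0.001, 0.001]
ft_force: [0.1, -1.1, -0.5]
grip_width: 0.0435
```

```bash
python3 - <<'E'
from h import *
st()
to([.6837,-.139,.152],-8.7)
E
```

```text
t 5.5 p [ 0.6845 -0.1392  0.1806] psi -8.68 z [ 0.003 -0.001 -1.   ] q [-0.36   0.671  1.273 -0.     1.195 -0.208] F [ 0.1 -1.1 -0.5] M [-0.15  0.09 -0.03] w 0.0435
rows [ 0.1 -0.9 28.6] [0.17 0.06 0.02]
```

Emit:
carry_out --pt "0 -1 28.5 0 0 0 0" --pt "0 -1 28.5 0 0 0 0" --pt "0 -1 28.5 0 0 0 -1" --pt "0 -1 28.5 0 0 0 -1" --pt "0 -1 28.5 0 0 0 -1" --pt "0 -1 28.5 0 0 0 -1"

```text
time: 6.25
position: [0.6839, -0.1392, 0.1529]
tool_rot: [0.759, 0.651, 0.001, 0.002]
ft_force: [0.5, -0.1, 0.3]
grip_width: 0.0139
```

```bash
python3 - <<'E'
from h import *
st()
E
```

```text
t 6.25 p [ 0.6839 -0.1392  0.1529] psi -8.7 z [ 0.004 -0.002 -1.   ] q [-0.36   0.699  1.298 -0.     1.14  -0.208] F [ 0.5 -0.1  0.3] M [-0.12  0.16 -0.14] w 0.0139
```

Emit:
carry_out --pt "0 0 0 0 0 10 -1" --pt "0 0 0 0 0 20 -1" --pt "0 0 0 0 0 30 -1" --pt "0 0 0 0 0 39 -1" --pt "0 0 0 0 0 39 -1" --pt "0 0 0 0 0 39 -1"

```text
time: 7.0
position: [0.684, -0.1392, 0.1529]
tool_rot: [0.932, 0.362, 0.002, 0.001]
ft_force: [0.3, -0.9, -1.0]
grip_width: 0.0136
```

```bash
python3 - <<'E'
from h import *
st()
c=shot('top','top4.png')
a=draww(c,[.5885,-.1355],np.radians(-2.2),np.radians([45.5,44,45.5,50]),(310,110,410,210),4)
b=draww(shot('scene','scene4.png'),[.5885,-.1355],np.radians(-2.2),np.radians([45.5,44,45.5,50]),(185,225,285,325),4)
cv2.imwrite('pics/ov5.png',np.hstack([a,b]))
E
```

```text
t 7.0 p [ 0.684  -0.1392  0.1529] psi -47.6 z [ 0.004 -0.002 -1.   ] q [-0.36   0.699  1.298 -0.     1.14   0.47 ] F [ 0.3 -0.9 -1. ] M [-0.09  0.12 -0.09] w 0.0136
```

View pics/ov5.png

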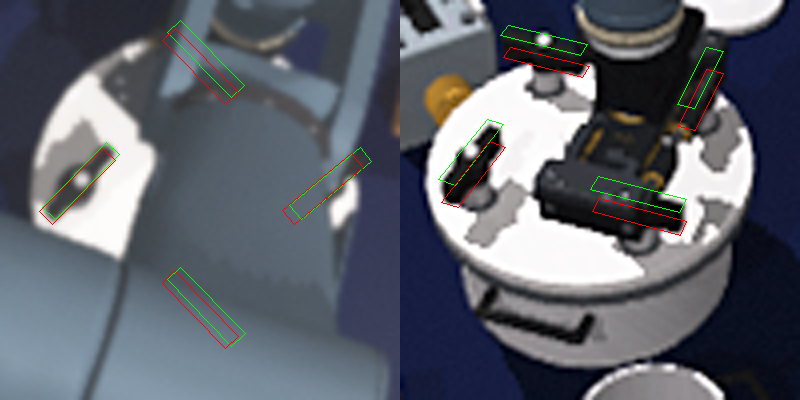

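Emit:
carry_out --pt "0 0 0 0 0 10 -1" --pt "0 0 0 0 0 20 -1" --pt "0 0 0 0 0 30 -1" --pt "0 0 0 0 0 40 -1" --pt "0 0 0 0 0 45.5 -1" --pt "0 0 0 0 0 45.5 -1" --pt "0 0 0 0 0 45.5 -1"

```text
time: 7.98
position: [0.6839, -0.1393, 0.1529]
tool_rot: [1.0, -0.026, 0.002, 0.001]
ft_force: [0.4, 0.8, -1.2]
grip_width: 0.0142
```

```bash
python3 - <<'E'
from h import *
st()
E
```

```text
t 7.975 p [ 0.6839 -0.1393  0.1529] psi -92.98 z [ 0.004 -0.002 -1.   ] q [-3.600e-01  6.990e-01  1.298e+00 -1.000e-03  1.140e+00  1.263e+00] F [ 0.4  0.8 -1.2] M [-0.13  0.24  0.43] w 0.0142
```

Emit:
carry_out --pt "0 0 0 0 0 0 0" --pt "0 0 0 0 0 0 0" --pt "0 0 0 0 0 0 0" --pt "0 0 -50 0 0 0 0"

```text
time: 8.48
position: [0.6804, -0.1381, 0.1984]
tool_rot: [1.0, -0.026, -0.004, -0.001]
ft_force: [0.4, 0.3, 1.0]
grip_width: 0.0413
```

```bash
python3 - <<'E'
from h import *
st()
to([.4943,-.1314,.205],-48)
E
```

```text
t 8.475 p [ 0.6804 -0.1381  0.1984] psi -92.99 z [-0.007  0.002 -1.   ] q [-3.610e-01  6.510e-01  1.259e+00 -1.000e-03  1.238e+00  1.263e+00] F [0.4 0.3 1. ] M [-0.08  0.12 -0.01] w 0.0413
rows [-186.3    3.    -5.3] [ -0.25   0.35 -44.99]
```

Emit:
carry_out --pt "-186 3 -5 0 0 -45 0" --pt "-186 3 -5 0 0 -45 0" --pt "-186 3 -5 0 0 -45 0" --pt "-186 3 -5 0 0 -45 0" --pt "-186 3 -5 0 0 -45 0" --pt "-186 3 -5 0 0 -45 0" --pt "-186 3 -5 0 0 -45 0"

```text
time: 9.35
position: [0.4956, -0.1316, 0.2048]
tool_rot: [0.934, 0.358, -0.003, -0.002]
ft_force: [-0.4, -0.1, 0.0]
grip_width: 0.0436
```

```bash
python3 - <<'E'
from h import *
st()
to([.4943,-.1314,.152],-48)
shot('top','top5.png')
b=draww(shot('scene','scene5.png'),[.589,-.1354],np.radians(-2.4),np.radians([90,44,46,50]),(185,225,285,325),6)
cv2.imwrite('pics/ov6.png',b)
E
```

```text
t 9.35 p [ 0.4956 -0.1316  0.2048] psi -48.06 z [-0.006  0.002 -1.   ] q [-0.477  0.404  1.726 -0.002  1.018  0.363] F [-0.4 -0.1  0. ] M [-0.1   0.05  0.05] w 0.0436
rows [-0.6 -0.7 52.8] [-0.31  0.2  -0.06]
```

View pics/ov6.png

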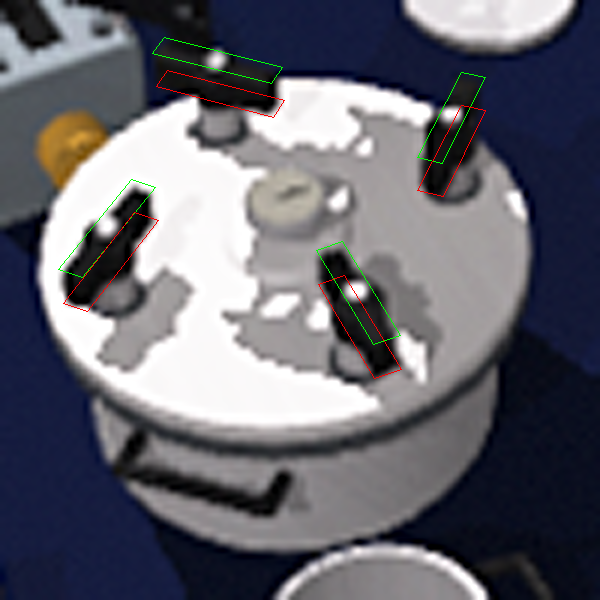

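The far wing points at the centre and the near one is at about 46°. Now I'll grip the near wing and turn it home.

Emit:
carry_out --pt "-0.6 -0.7 30 -0.3 0.2 0 0" --pt "-0.6 -0.7 52.5 -0.3 0.2 0 0" --pt "-0.6 -0.7 52.5 -0.3 0.2 0 0" --pt "-0.6 -0.7 52.5 -0.3 0.2 0 -1" --pt "-0.6 -0.7 52.5 -0.3 0.2 0 -1" --pt "-0.6 -0.7 52.5 -0.3 0.2 0 -1" --pt "-0.6 -0.7 52.5 -0.3 0.2 0 -1"

```text
time: 10.32
position: [0.4943, -0.1314, 0.1526]
tool_rot: [0.934, 0.358, 0.0, 0.0]
ft_force: [-0.4, 0.3, 2.7]
grip_width: 0.0139
```

```bash
python3 - <<'E'
from h import *
st()
E
```

```text
t 10.325 p [ 0.4943 -0.1314  0.1526] psi -48.03 z [ 0. -0. -1.] q [-0.479  0.478  1.786 -0.     0.877  0.36 ] F [-0.4  0.3  2.7] M [-0.11  0.14 -0.09] w 0.0139
```

Emit:
carry_out --pt "0 0 0 0 0 10 -1" --pt "0 0 0 0 0 20 -1" --pt "0 0 0 0 0 30 -1" --pt "0 0 0 0 0 40 -1" --pt "0 0 0 0 0 45 -1" --pt "0 0 0 0 0 45 -1" --pt "0 0 0 0 0 45 -1"

```text
time: 11.2
position: [0.4943, -0.1317, 0.1526]
tool_rot: [1.0, -0.025, 0.0, 0.0]
ft_force: [-0.2, -1.6, -1.2]
grip_width: 0.0136
```

```bash
python3 - <<'E'
from h import *
st()
E
```

```text
t 11.2 p [ 0.4943 -0.1317  0.1526] psi -92.91 z [ 0.001 -0.001 -1.   ] q [-4.790e-01  4.790e-01  1.785e+00 -1.000e-03  8.770e-01  1.143e+00] F [-0.2 -1.6 -1.2] M [-0.2   0.12  0.39] w 0.0136
```

Emit:
carry_out --pt "0 0 0 0 0 0 0" --pt "0 0 0 0 0 0 0" --pt "0 0 0 0 0 0 0" --pt "0 0 -50 0 0 0 0" --pt "0 0 -60 0 0 -10 0" --pt "0 0 -60 0 0 -20 0" --pt "0 0 -60 0 0 -30 0" --pt "0 0 -60 0 0 -40 0"

```text
time: 12.2
position: [0.4942, -0.1315, 0.2128]
tool_rot: [0.947, 0.321, 0.0, 0.0]
ft_force: [0.1, -0.2, 0.3]
grip_width: 0.0434
```

```bash
python3 - <<'E'
from h import *
st()
to([.593,-.0405,.205],43.6)
E
```

```text
t 12.2 p [ 0.4942 -0.1315  0.2128] psi -52.59 z [ 0.001 -0.001 -1.   ] q [-0.479  0.388  1.726 -0.     1.027  0.44 ] F [ 0.1 -0.2  0.3] M [-0.05  0.09 -0.02] w 0.0434
rows [133.7 -12.3   7.8] [ 5.000e-02  5.000e-02 -9.619e+01]
```

Emit:
carry_out --pt "0 0 0 0 0 -10.5 0" --pt "60 -6 4 0 0 -21 0" --pt "134 -12 8 0 0 -31 0" --pt "134 -12 8 0 0 -42 0" --pt "134 -12 8 0 0 -53 0" --pt "134 -12 8 0 0 -64 0" --pt "134 -12 8 0 0 -75 0" --pt "134 -12 8 0 0 -85 0"

```text
time: 13.2
position: [0.5932, -0.0404, 0.2046]
tool_rot: [0.481, 0.877, -0.0, 0.0]
ft_force: [0.8, -0.4, -0.4]
grip_width: 0.0435
```

```bash
python3 - <<'E'
from h import *
st()
b=draww(shot('top','top6.png'),[.589,-.1354],np.radians(-2.4),np.radians([90,44,90,50]),(300,100,420,220),5)
cv2.imwrite('pics/ov7.png',b)
to([.593,-.0405,.205],43.6)
E
```

```text
t 13.2 p [ 0.5932 -0.0404  0.2046] psi 32.48 z [ 0. -0. -1.] q [-0.256  0.507  1.53  -0.     1.104 -0.822] F [ 0.8 -0.4 -0.4] M [-0.09  0.    0.04] w 0.0435
rows [ 0.  -0.1 -0.4] [ -0.02   0.03 -10.9 ]
```

View pics/ov7.png

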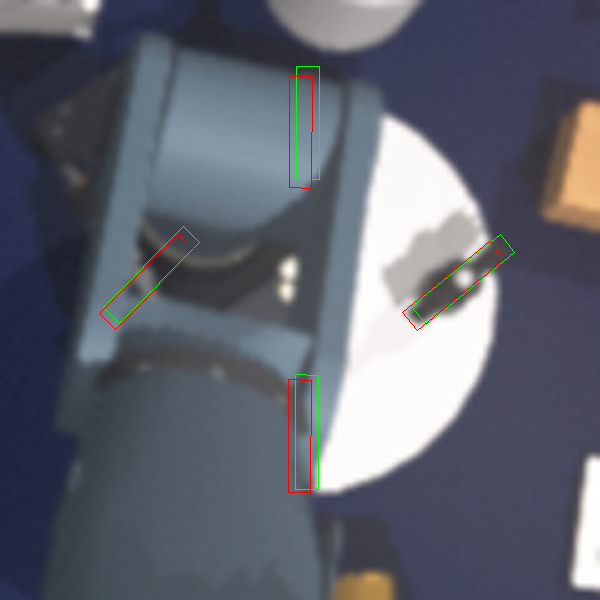

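Emit:
carry_out --pt "0 0 0 0 0 -11 0" --pt "0 0 30 0 0 -11 0" --pt "0 0 52 0 0 -11 0" --pt "0 0 52 0 0 -11 0" --pt "0 0 52 0 0 -11 -1" --pt "0 0 52 0 0 -11 -1" --pt "0 0 52 0 0 -11 -1" --pt "0 0 52 0 0 -11 -1"

```text
time: 14.25
position: [0.5931, -0.0409, 0.1533]
tool_rot: [0.393, 0.92, -0.001, 0.0]
ft_force: [-1.5, -1.2, 2.6]
grip_width: 0.0141
```

```bash
python3 - <<'E'
from h import *
st()
E
```

```text
t 14.25 p [ 0.5931 -0.0409  0.1533] psi 43.74 z [ 0.    -0.002 -1.   ] q [-0.256  0.572  1.577 -0.002  0.991 -1.018] F [-1.5 -1.2  2.6] M [-0.22  0.18  0.11] w 0.0141
```

Emit:
carry_out --pt "0 0 0 0 0 10 -1" --pt "0 0 0 0 0 20 -1" --pt "0 0 0 0 0 30 -1" --pt "0 0 0 0 0 40 -1" --pt "0 0 0 0 0 47 -1" --pt "0 0 0 0 0 47 -1" --pt "0 0 0 0 0 47 -1"

```text
time: 15.12
position: [0.5927, -0.041, 0.1533]
tool_rot: [0.726, 0.687, -0.001, 0.0]
ft_force: [-1.6, -1.4, -0.0]
grip_width: 0.0141
```

```bash
python3 - <<'E'
from h import *
st()
E
```

```text
t 15.125 p [ 0.5927 -0.041   0.1533] psi -3.16 z [-0.001 -0.002 -1.   ] q [-0.256  0.572  1.578 -0.002  0.992 -0.2  ] F [-1.6 -1.4 -0. ] M [-0.27  0.35 -0.02] w 0.0141
```

Emit:
carry_out --pt "0 0 0 0 0 2 -1" --pt "0 0 0 0 0 2 -1"

```text
time: 15.38
position: [0.5926, -0.0411, 0.1533]
tool_rot: [0.738, 0.675, -0.001, 0.001]
ft_force: [-0.6, -0.8, 0.3]
grip_width: 0.0142
```

```bash
python3 - <<'E'
from h import *
st()
E
```

```text
t 15.375 p [ 0.5926 -0.0411  0.1533] psi -5.09 z [-0.001 -0.002 -1.   ] q [-0.256  0.572  1.578 -0.003  0.992 -0.165] F [-0.6 -0.8  0.3] M [-0.16  0.26  0.41] w 0.0142
```

Emit:
carry_out --pt "0 0 0 0 0 0 0" --pt "0 0 0 0 0 0 0" --pt "0 0 0 0 0 0 0" --pt "0 0 -50 0 0 0 0" --pt "0 0 -52 0 0 0 0"

```text
time: 16.0
position: [0.5956, -0.0415, 0.209]
tool_rot: [0.738, 0.675, 0.001, 0.004]
ft_force: [-0.1, -0.8, 0.1]
grip_width: 0.0429
```

```bash
python3 - <<'E'
from h import *
st()
to([.585,-.2303,.205],38)
E
```

```text
t 16.0 p [ 0.5956 -0.0415  0.209 ] psi -5.1 z [ 0.008 -0.004 -1.   ] q [-0.256  0.502  1.526 -0.002  1.105 -0.166] F [-0.1 -0.8  0.1] M [-0.12  0.06  0.  ] w 0.0429
rows [-189.     6.2    4.7] [  0.37   0.36 -43.1 ]
```

Emit:
carry_out --pt "-60 2 1 0.3 0.3 -10 0" --pt "-120 4 2 0.3 0.3 -20 0" --pt "-170 5 3 0.3 0.3 -30 0" --pt "-189 6 4 0.3 0.3 -40 0" --pt "-189 6 4 0.3 0.3 -43 0" --pt "-189 6 4 0.3 0.3 -43 0"

```text
time: 16.75
position: [0.5843, -0.2305, 0.2048]
tool_rot: [0.44, 0.898, 0.0, 0.0]
ft_force: [-0.5, 1.1, -1.2]
grip_width: 0.0433
```

```bash
python3 - <<'E'
from h import *
st()
b=draww(shot('scene','scene7.png'),[.589,-.1354],np.radians(-2.4),np.radians([90,90,90,50]),(165,205,285,325),5)
cv2.imwrite('pics/ov8.png',b)
to([.585,-.2303,.152],38)
E
```

```text
t 16.75 p [ 0.5843 -0.2305  0.2048] psi 37.81 z [ 0.  0. -1.] q [-0.554  0.551  1.443  0.     1.148 -1.214] F [-0.5  1.1 -1.2] M [0.   0.03 0.01] w 0.0433
rows [-0.5  0.3 53. ] [ 0.02  0.01 -0.17]
```

View pics/ov8.png

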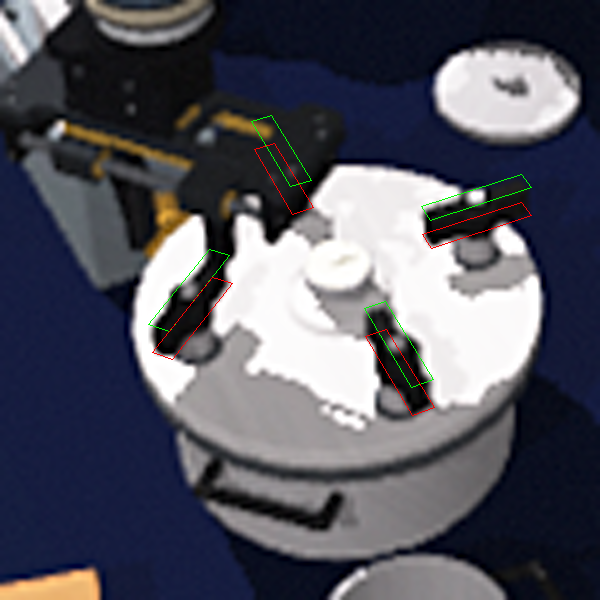

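Far and left wings are home in the image, and the gripper is above the right wing. Descending.

Emit:
carry_out --pt "-0.5 0 30 0 0 0 0" --pt "-0.5 0 53 0 0 0 0" --pt "-0.5 0 53 0 0 0 0" --pt "-0.5 0 53 0 0 0 -1" --pt "-0.5 0 53 0 0 0 -1" --pt "-0.5 0 53 0 0 0 -1" --pt "-0.5 0 53 0 0 0 -1"

```text
time: 17.68
position: [0.5852, -0.2305, 0.1527]
tool_rot: [0.44, 0.898, 0.0, 0.001]
ft_force: [-0.1, 1.1, 1.8]
grip_width: 0.0136
```

```bash
python3 - <<'E'
from h import *
st()
E
```

```text
t 17.675 p [ 0.5852 -0.2305  0.1527] psi 37.8 z [ 0.002 -0.    -1.   ] q [-5.530e-01  6.140e-01  1.488e+00  1.000e-03  1.038e+00 -1.213e+00] F [-0.1  1.1  1.8] M [-0.01  0.02 -0.07] w 0.0136
```

Turn to ψ ≈ −5 (43°).

Emit:
carry_out --pt "0 0 0 0 0 10 -1" --pt "0 0 0 0 0 20 -1" --pt "0 0 0 0 0 30 -1" --pt "0 0 0 0 0 38 -1" --pt "0 0 0 0 0 42 -1" --pt "0 0 0 0 0 42 -1" --pt "0 0 0 0 0 42 -1"

```text
time: 18.55
position: [0.5851, -0.2307, 0.1527]
tool_rot: [0.732, 0.681, 0.0, 0.001]
ft_force: [-0.6, 0.2, -0.2]
grip_width: 0.0139
```

```bash
python3 - <<'E'
from h import *
st()
E
```

```text
t 18.55 p [ 0.5851 -0.2307  0.1527] psi -4.08 z [ 0.002 -0.001 -1.   ] q [-0.553  0.614  1.488  0.     1.038 -0.482] F [-0.6  0.2 -0.2] M [-0.23  0.1   0.52] w 0.0139
```

Emit:
carry_out --pt "0 0 0 0 0 0 0" --pt "0 0 0 0 0 0 0" --pt "0 0 0 0 0 0 0" --pt "0 0 -50 0 0 0 0.5" --pt "0 0 -110 0 0 0 1" --pt "0 0 -150 0 0 0 1"

```text
time: 19.3
position: [0.5856, -0.2309, 0.3059]
tool_rot: [0.732, 0.681, 0.001, 0.003]
ft_force: [0.5, -0.5, -0.4]
grip_width: 0.0653
```

```bash
python3 - <<'E'
from h import *
st()
c=ld('top1.png')
k=10;x0,y0=200,138
im=cv2.resize(c['pixels'][y0:y0+70,x0:x0+50,::-1],None,fx=8,fy=8,interpolation=cv2.INTER_CUBIC)
s=ld('scene1.png')
b=cv2.resize(s['pixels'][185:265,310:365,::-1],None,fx=7,fy=7,interpolation=cv2.INTER_CUBIC)
cv2.imwrite('pics/pd.png',np.hstack([im,b]))
print(im.shape,b.shape)
E
```

```text
t 19.3 p [ 0.5856 -0.2309  0.3059] psi -4.1 z [ 0.005 -0.002 -1.   ] q [-5.530e-01  4.540e-01  1.322e+00  1.000e-03  1.360e+00 -4.820e-01] F [ 0.5 -0.5 -0.4] M [-0.14  0.07 -0.01] w 0.0653
(560, 400, 3) (560, 385, 3)
```

View pics/pd.png

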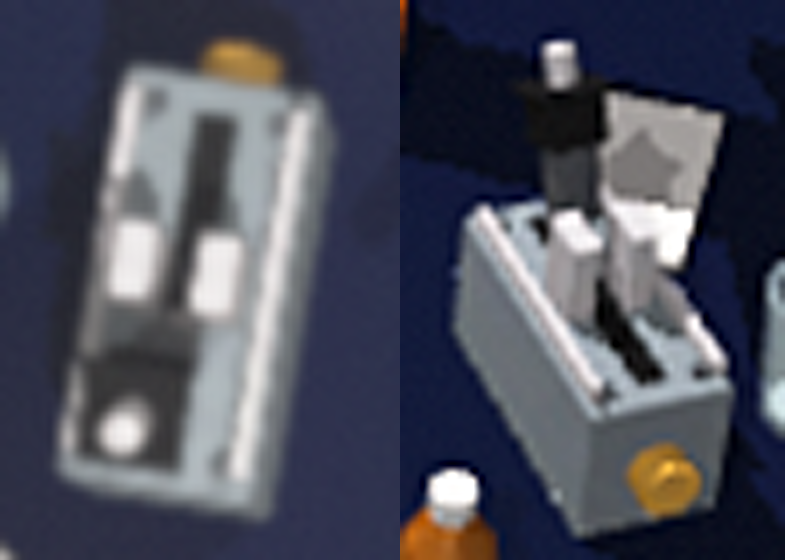

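```bash
cat > ped.py <<'E'
from h import *
from scipy.optimize import least_squares
T=ld('top1.png');S=ld('scene1.png')
tp=lambda x,y:((x+.5)/8-.5+200,(y+.5)/8-.5+138)
sp=lambda x,y:((x+.5)/7-.5+310,(y+.5)/7-.5+185)
a,b=.085,.040
co=[(T,(a,b,.085),tp(130,68)),(T,(a,-b,.085),tp(312,92)),(T,(-a,b,.085),tp(58,470)),(T,(-a,-b,.085),tp(250,490)),
(S,(a,-b,.085),sp(195,410)),(S,(a,b,.085),sp(328,380)),(S,(-a,-b,.085),sp(65,205)),(S,(a,-b,0),sp(185,532)),(S,(a,b,0),sp(315,500)),(S,(-a,-b,0),sp(55,325)),
(T,(-.0731,0,.196),tp(125,428)),(S,(-.0731,0,.196),sp(160,48)),
(T,(.015,.024,.133),tp(115,218)),(T,(-.015,.024,.133),tp(105,298)),(T,(.015,-.024,.133),tp(243,235)),(T,(-.015,-.024,.133),tp(235,318))]
def w(p,q): c,s=np.cos(p[2]),np.sin(p[2]); return [p[0]+c*q[0]-s*q[1],p[1]+s*q[0]+c*q[1],q[2]]
f=lambda p:np.concatenate([proj(c,w(p,q))-u for c,q,u in co])
r=least_squares(f,[.56,.29,-.1],loss='soft_l1')
print(r.x,np.degrees(r.x[2])); print(f(r.x).reshape(-1,2).round(1).tolist())
E
python3 ped.py
python3 - <<'E'
from h import *
O=[.589,-.1354];th=np.radians(-2.4)
b=draww(shot('top','top8.png'),O,th,np.radians([90,90,90,90]),(300,100,420,220),5)
cv2.imwrite('pics/ov9.png',b)
E
```

```text
[ 0.55727126  0.29603625 -0.18368079] -10.524134025499844
[[-0.7, -0.7], [0.9, 0.1], [-0.2, 0.6], [0.2, 2.0], [0.1, 0.8], [1.8, 0.5], [-0.3, 0.9], [-0.9, 0.9], [0.6, 0.8], [-0.5, 0.8], [-0.5, 1.1], [0.1, -0.9], [0.5, 0.3], [0.2, -0.3], [-0.4, 0.5], [-0.9, -0.5]]
```

View pics/ov9.png

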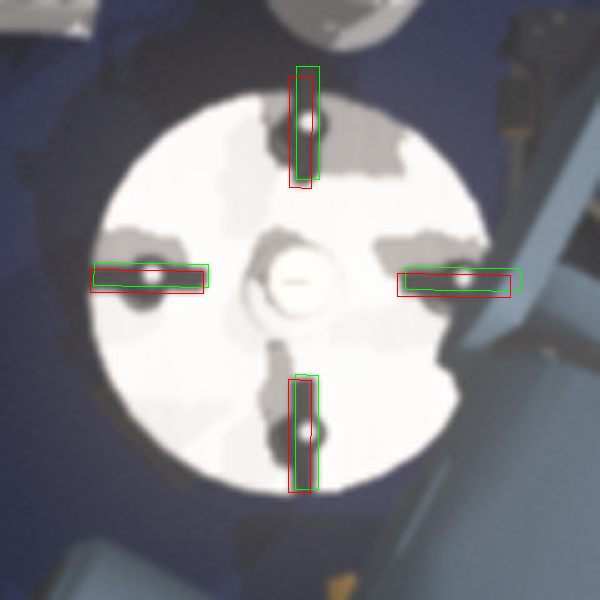

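All four wings line up with the home overlay. Next is the lever.

```bash
cat >> h.py <<'E'
PV=np.array([.5573,.2960,.045]);PH=np.radians(-10.5)
def lev(a,r,dy=0,tilt=None):
    l=a-.45; e=np.array([np.cos(PH),np.sin(PH),0]);y=np.array([-np.sin(PH),np.cos(PH),0]);k=np.array([0,0,1.])
    d=np.sin(l)*e+np.cos(l)*k; 
    lt=l if tilt is None else tilt
    z=-(np.sin(lt)*e+np.cos(lt)*k)
    return PV+r*d+dy*y, np.stack([np.cross(y,z),y,z],1)
def tolev(a,r,dy=0,tilt=None):
    p,M=lev(a,r,dy,tilt); print(p.round(4),end=' '); to(p,Rt=M)
E
python3 - <<'E'
from h import *
st()
tolev(0,.27)
to([.46,.05,.34],40)
E
```

```text
t 19.35 p [ 0.5879 -0.2322  0.3116] psi -4.08 z [ 0.013 -0.008 -1.   ] q [-5.530e-01  4.480e-01  1.315e+00  1.000e-03  1.363e+00 -4.820e-01] F [0.7 0.2 2.7] M [-0.11 -0.01 -0.  ] w 0.0697
[0.4418 0.3174 0.2881] rows [ 537.9 -185.1   17.3] [-18.41 -20.12 -82.09]
rows [ 272.2 -147.3  -32.2] [  0.61   0.67 -44.08]
```

Emit:
carry_out --pt "60 -35 -30 0 0 -10 1" --pt "120 -70 -30 0 0 -20 1" --pt "180 -100 -30 0 0 -30 1" --pt "272 -147 -32 0 0 -40 1" --pt "272 -147 -32 0 0 -44 1" --pt "272 -147 -32 0 0 -44 1"

```text
time: 20.1
position: [0.4577, 0.0532, 0.3398]
tool_rot: [0.421, 0.907, -0.0, 0.007]
ft_force: [0.7, -0.3, -0.2]
grip_width: 0.087
```

```bash
python3 - <<'E'
from h import *
st()
tolev(0,.27)
E
```

```text
t 20.1 p [0.4577 0.0532 0.3398] psi 40.22 z [ 0.012 -0.006 -1.   ] q [-0.124  0.16   1.667 -0.005  1.302 -0.825] F [ 0.7 -0.3 -0.2] M [-0.11 -0.04 -0.05] w 0.087
[0.4418 0.3174 0.2881] rows [212.6 158.2  49.8] [ -8.79 -23.94 -38.59]
```

Emit:
carry_out --pt "50 38 10 -2 -5 -9 1" --pt "100 75 25 -4 -11 -18 1" --pt "150 112 40 -6.5 -17.5 -28 1" --pt "212.6 158 50 -8.8 -24 -38.6 1" --pt "212.6 158 50 -8.8 -24 -38.6 1" --pt "212.6 158 50 -8.8 -24 -38.6 1"

```text
time: 20.85
position: [0.4414, 0.3184, 0.287]
tool_rot: [0.088, 0.971, -0.021, 0.222]
ft_force: [-0.5, -0.6, 0.2]
grip_width: 0.0873
```

```bash
python3 - <<'E'
from h import *
st()
tolev(0,.27)
tolev(0,.124)
c=shot('scene','s9.png');t=shot('top','t9.png')
cv2.imwrite('pics/z9.png',np.hstack([cv2.resize(c['pixels'][130:270,270:410,::-1],(400,400),interpolation=cv2.INTER_CUBIC),cv2.resize(t['pixels'][130:230,180:280,::-1],(400,400),interpolation=cv2.INTER_CUBIC)]))
E
```

```text
t 20.85 p [0.4414 0.3184 0.287 ] psi 79.65 z [ 0.428 -0.079 -0.9  ] q [ 0.592  0.262  1.782 -0.432  0.814 -0.544] F [-0.5 -0.6  0.2] M [0.03 0.24 0.01] w 0.0873
[0.4418 0.3174 0.2881] rows [-1.  -0.9 -0.7] [-0.01  0.    0.17]
[0.5043 0.3058 0.1567] rows [ -1.   -0.8 145.3] [-0.01  0.    0.17]
```

View pics/z9.png

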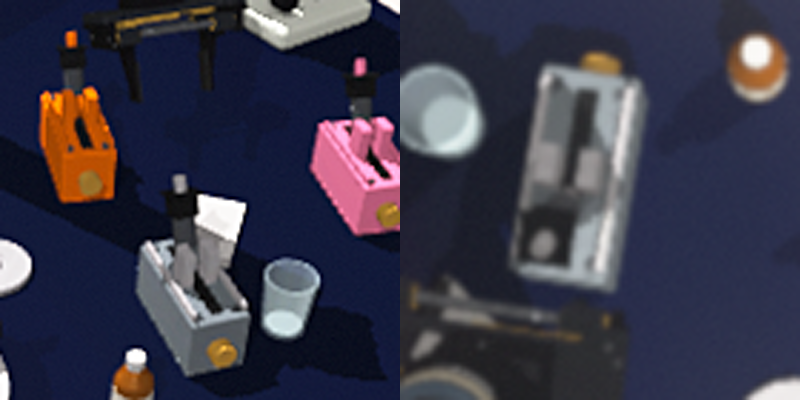

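The gripper is centred on the rod line: the fingers straddle it at (135,80) and (205,75), with the rod tip at (180,182). I'll move in along the rod.

Emit:
carry_out --pt "-1 -1 40 0 0 0 1" --pt "-1 -1 80 0 0 0 1" --pt "-1 -1 95 0 0 0 1" --pt "-1 -1 95 0 0 0 1"

```text
time: 21.45
position: [0.4844, 0.3064, 0.2024]
tool_rot: [0.091, 0.971, -0.022, 0.222]
ft_force: [0.1, 0.0, -0.1]
grip_width: 0.0869
```

```bash
python3 - <<'E'
from h import *
st()
tolev(0,.124)
c=shot('scene','s10.png')
cv2.imwrite('pics/z10.png',cv2.resize(c['pixels'][160:260,300:400,::-1],(600,600),interpolation=cv2.INTER_CUBIC))
E
```

```text
t 21.45 p [0.4844 0.3064 0.2024] psi 79.27 z [ 0.427 -0.082 -0.901] q [ 0.522  0.417  1.83  -0.52   0.608 -0.474] F [ 0.1  0.  -0.1] M [0.09 0.29 0.05] w 0.0869
[0.5043 0.3058 0.1567] rows [ 2.2  3.2 49.7] [-0.19 -0.01 -0.17]
```

View pics/z10.png

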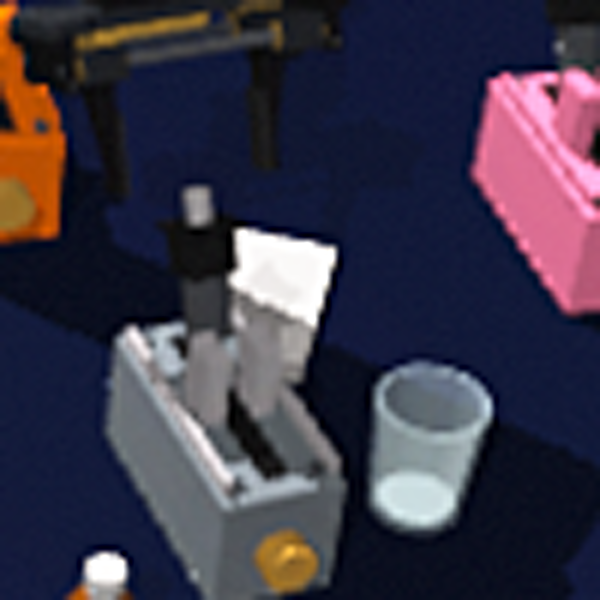

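Emit:
carry_out --pt "2 3 25 0 0 0 1" --pt "2 3 50 0 0 0 1" --pt "2 3 50 0 0 0 1"

```text
time: 21.88
position: [0.5047, 0.3061, 0.1577]
tool_rot: [0.091, 0.97, -0.021, 0.223]
ft_force: [-0.9, 0.7, 0.3]
grip_width: 0.0871
```

```bash
python3 - <<'E'
from h import *
st()
tolev(0,.122)
c=shot('scene','s11.png')
cv2.imwrite('pics/z11.png',cv2.resize(c['pixels'][160:260,300:400,::-1],(600,600),interpolation=cv2.INTER_CUBIC))
E
```

```text
t 21.875 p [0.5047 0.3061 0.1577] psi 79.29 z [ 0.428 -0.082 -0.9  ] q [ 0.501  0.508  1.835 -0.595  0.517 -0.403] F [-0.9  0.7  0.3] M [ 0.05  0.28 -0.03] w 0.0871
[0.5051 0.3057 0.1549] rows [ 0.8 -0.4  2.7] [-0.13  0.06 -0.16]
```

View pics/z11.png

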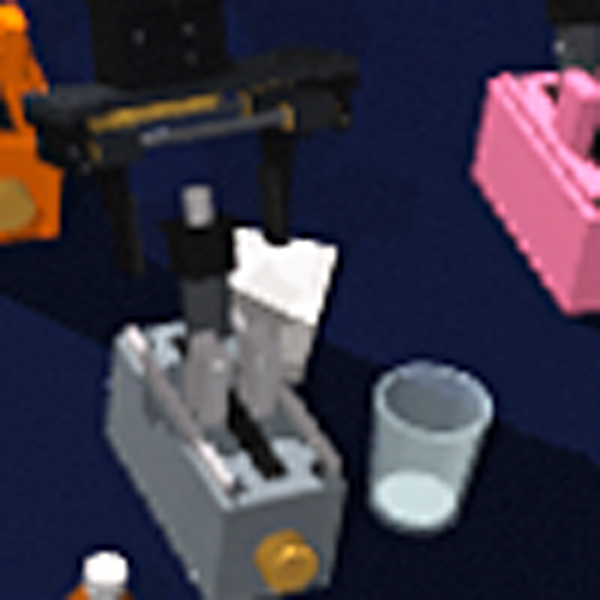

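The finger tips are beside the collar at (130,265) and (280,240), with the collar at about (200,245). Closing.

Emit:
carry_out --pt "0 0 1 0 0 0 -1" --pt "0 0 1 0 0 0 -1" --pt "0 0 1 0 0 0 -1" --pt "0 0 1 0 0 0 -1" --force 50

```text
time: 22.42
position: [0.5052, 0.3065, 0.1578]
tool_rot: [0.091, 0.97, -0.021, 0.223]
ft_force: [-0.5, -0.2, -0.3]
grip_width: 0.0548
```

```bash
python3 - <<'E'
from h import *
st()
E
```

```text
t 22.425 p [0.5052 0.3065 0.1578] psi 79.32 z [ 0.43  -0.081 -0.899] q [ 0.501  0.509  1.835 -0.597  0.515 -0.401] F [-0.5 -0.2 -0.3] M [0.06 0.29 0.01] w 0.0548
```

Emit:
carry_out --pt "0 0 0 0 0 0 -1" --pt "0 0 0 0 0 0 -1" --pt "0 0 0 0 0 0 -1" --pt "0 0 0 0 0 0 -1"

```text
time: 22.92
position: [0.505, 0.3061, 0.1579]
tool_rot: [0.091, 0.97, -0.021, 0.223]
ft_force: [-0.6, -2.0, 2.2]
grip_width: 0.0408
```

```bash
python3 - <<'E'
from h import *
st()
E
```

```text
t 22.925 p [0.505  0.3061 0.1579] psi 79.31 z [ 0.429 -0.081 -0.9  ] q [ 0.5    0.508  1.836 -0.597  0.516 -0.401] F [-0.6 -2.   2.2] M [-0.25  0.25 -0.17] w 0.0408
```

Emit:
carry_out --pt "0 0 -6 0 0 0 -1" --pt "0 0 -12 0 0 0 -1" --pt "0 0 -18.5 0 0 0 -1" --pt "0 0 -18.5 0 0 0 -1"

```text
time: 23.42
position: [0.497, 0.3076, 0.1747]
tool_rot: [0.091, 0.97, -0.021, 0.223]
ft_force: [3.9, -2.0, -7.8]
grip_width: 0.0411
```

```bash
python3 - <<'E'
from h import *
st()
M=R.from_quat(robot.get_obs()['tool_rot']).as_matrix(); print('F tool',M.T@robot.get_obs()['ft_force'])
c=shot('scene','s12.png')
cv2.imwrite('pics/z12.png',cv2.resize(c['pixels'][160:260,300:400,::-1],(600,600),interpolation=cv2.INTER_CUBIC))
for a in(0,.2,.4,.6,.8,.9,.92):tolev(a,.144)
E
```

```text
t 23.425 p [0.497  0.3076 0.1747] psi 79.31 z [ 0.429 -0.081 -0.899] q [ 0.511  0.474  1.834 -0.567  0.55  -0.427] F [ 3.9 -2.  -7.8] M [-0.03 -0.01 -0.05] w 0.0411
F tool [-0.36464521 -1.19189601  8.83098359]
[0.4957 0.3074 0.1747] rows [ 1.1 -0.4 -0.7] [-0.11  0.12 -0.16]
[0.5223 0.3025 0.1845] rows [-27.5  -0.3   2.3] [-0.09 11.58 -0.17]
[0.5502 0.2973 0.1888] rows [-55.   -0.2  10.8] [-0.07 23.04 -0.18]
[0.5785 0.2921 0.1874] rows [-80.2  -0.1  24.7] [-0.05 34.5  -0.19]
[0.6059 0.287  0.1803] rows [-1.021e+02 -1.000e-01  4.320e+01] [-4.000e-02  4.596e+01 -1.900e-01]
[0.6189 0.2846 0.1747] rows [-111.6   -0.    54.1] [-3.000e-02  5.169e+01 -2.000e-01]
[0.6214 0.2841 0.1734] rows [-113.3    0.    56.4] [-2.000e-02  5.283e+01 -2.000e-01]
```

View pics/z12.png

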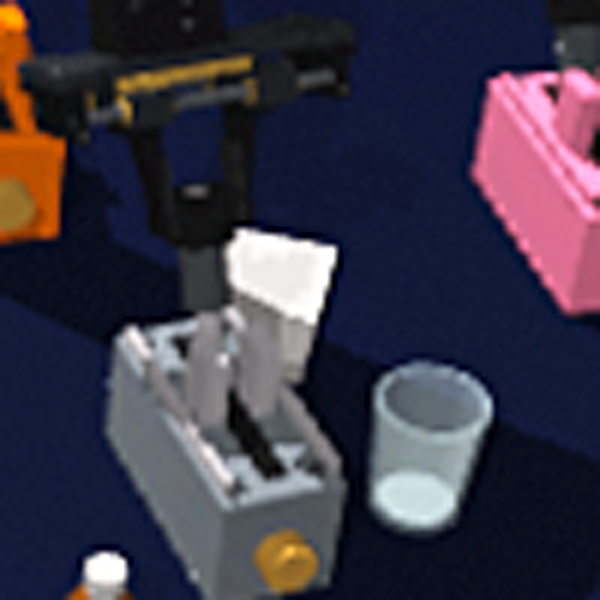

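The collar is lifted (spring about 8.8 N). Now swinging the lever about the pivot, first half.

```bash
python3 - <<'E'
from h import *
for a in(.1,.2,.3,.4,.45):tolev(a,.1437)
E
```

```text
[0.5089 0.305  0.18  ] rows [-13.2  -0.4   0.4] [-0.1   5.85 -0.16]
[0.5223 0.3025 0.1842] rows [-27.4  -0.3   2.6] [-0.09 11.58 -0.17]
[0.5362 0.2999 0.1871] rows [-41.4  -0.3   6.2] [-0.08 17.31 -0.17]
[0.5502 0.2973 0.1885] rows [-54.8  -0.2  11.1] [-0.07 23.04 -0.18]
[0.5573 0.296  0.1887] rows [-61.4  -0.2  14.1] [-0.07 25.91 -0.18]
```

Emit:
carry_out --pt "-6.5 0 -0.2 0 2.9 0 -1" --pt "-13.2 0 0 0 5.8 0 -1" --pt "-20.3 0 1 0 8.7 0 -1" --pt "-27.4 0 2.4 0 11.6 0 -1" --pt "-41.4 0 6 0 17.3 0 -1" --pt "-54.8 0 11 0 23 0 -1" --pt "-54.8 0 11 0 23 0 -1"

```text
time: 24.35
position: [0.5517, 0.2969, 0.1873]
tool_rot: [0.094, 0.995, -0.003, 0.026]
ft_force: [2.3, -0.4, -8.9]
grip_width: 0.0409
```

```bash
python3 - <<'E'
from h import *
st()
M=R.from_quat(robot.get_obs()['tool_rot']).as_matrix(); print('F tool',M.T@robot.get_obs()['ft_force'])
c=shot('scene','s13.png')
cv2.imwrite('pics/z13.png',cv2.resize(c['pixels'][160:260,300:400,::-1],(600,600),interpolation=cv2.INTER_CUBIC))
for a in(.4,.5,.6,.7,.8,.9,.93):tolev(a,.1437)
E
```

```text
t 24.35 p [0.5517 0.2969 0.1873] psi 79.19 z [ 0.05  -0.01  -0.999] q [ 0.328  0.554  1.496 -0.03   1.047 -1.039] F [ 2.3 -0.4 -8.9] M [ 0.13 -0.25  0.11] w 0.0409
F tool [-1.88021214  0.08514     8.99399915]
[0.5502 0.2973 0.1885] rows [ 0.   0.  -1.3] [-0.06  0.07 -0.25]
[0.5644 0.2947 0.1885] rows [-14.3   0.1  -0.5] [-0.04  5.8  -0.25]
[0.5784 0.2921 0.1871] rows [-28.5   0.2   1.6] [-0.03 11.53 -0.25]
[0.5923 0.2895 0.1842] rows [-42.4   0.2   5.2] [-0.02 17.26 -0.26]
[0.6057 0.287  0.18  ] rows [-55.9   0.3  10.2] [-1.000e-02  2.299e+01 -2.600e-01]
[0.6188 0.2846 0.1744] rows [-68.9   0.4  16.4] [ 1.000e-02  2.872e+01 -2.600e-01]
[0.6225 0.2839 0.1725] rows [-72.6   0.4  18.6] [ 1.000e-02  3.044e+01 -2.600e-01]
```

View pics/z13.png

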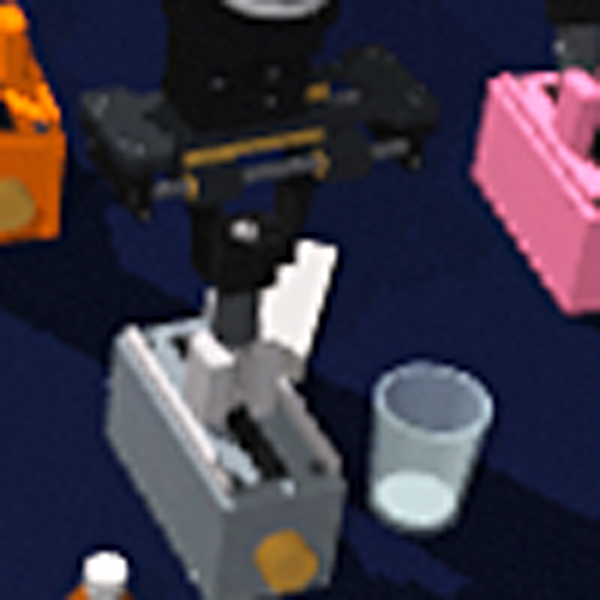

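The lever is upright between the cheeks with the collar still up. Continuing to the far stop.

Emit:
carry_out --pt "-14.3 0 -0.8 0 5.8 0 -1" --pt "-28.5 0 1.4 0 11.5 0 -1" --pt "-42.4 0 5 0 17.3 0 -1" --pt "-55.9 0 10 0 23 0 -1" --pt "-64 0 14 0 26.5 0 -1" --pt "-69 0 16.4 0 28.7 0 -1" --pt "-69 0 16.4 0 28.7 0 -1" --pt "-69 0 16.4 0 28.7 0 -1"

```text
time: 25.4
position: [0.6176, 0.2842, 0.1736]
tool_rot: [0.091, 0.971, 0.019, -0.222]
ft_force: [-1.0, -2.5, -8.6]
grip_width: 0.0411
```

```bash
python3 - <<'E'
from h import *
st()
M=R.from_quat(robot.get_obs()['tool_rot']).as_matrix(); print('F tool',M.T@robot.get_obs()['ft_force'])
c=shot('scene','s14.png')
cv2.imwrite('pics/z14.png',cv2.resize(c['pixels'][160:260,300:400,::-1],(600,600),interpolation=cv2.INTER_CUBIC))
tolev(.9,.1437);tolev(.95,.1437)
E
```

```text
t 25.4 p [0.6176 0.2842 0.1736] psi 79.3 z [-0.427  0.078 -0.901] q [ 0.194  0.842  1.005  0.161  1.714 -1.2  ] F [-1.  -2.5 -8.6] M [-0.31 -0.82  0.21] w 0.0411
F tool [-3.2841159  -2.57104351  7.93279227]
[0.6188 0.2846 0.1744] rows [-0.6  0.6 -0.6] [-0.05  0.06 -0.25]
[0.625  0.2834 0.1711] rows [-7.8  0.6 -0.4] [-0.05  2.93 -0.25]
```

View pics/z14.png

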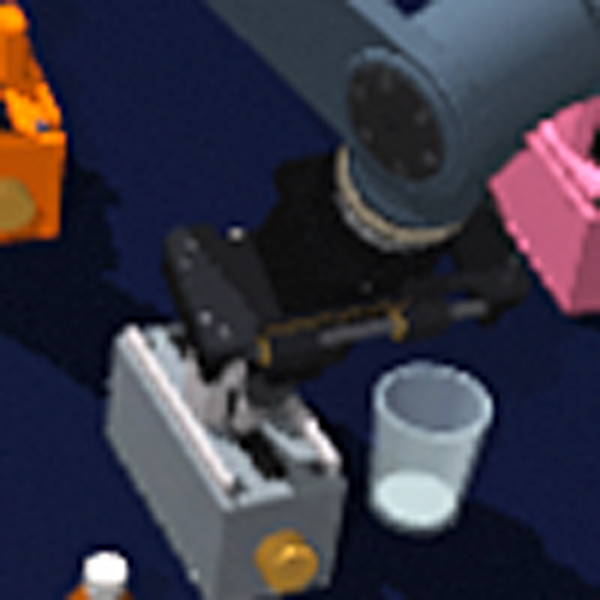

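Emit:
carry_out --pt "-3 0 -0.3 0 1.2 0 -1" --pt "-5 0 -0.3 0 1.5 0 -1" --pt "-5 0 -0.3 0 1.5 0 -1"

```text
time: 25.82
position: [0.6187, 0.284, 0.1732]
tool_rot: [0.09, 0.967, 0.02, -0.239]
ft_force: [-9.8, -1.7, -4.9]
grip_width: 0.0411
```

```bash
python3 - <<'E'
from h import *
st()
M=R.from_quat(robot.get_obs()['tool_rot']).as_matrix(); print('F tool',M.T@robot.get_obs()['ft_force'])
E
```

```text
t 25.825 p [0.6187 0.284  0.1732] psi 79.4 z [-0.459  0.082 -0.885] q [ 0.19   0.862  0.976  0.171  1.757 -1.202] F [-9.8 -1.7 -4.9] M [-0.02  0.56  0.08] w 0.0411
F tool [ 5.95159066 -3.48737851  8.67367881]
```

At the far stop (about 6 N of side force). I'll lower the collar while still gripping it, then release.

Emit:
carry_out --pt "-1 0 6 0 -0.5 0 -1" --pt "-1 0 12 0 -0.5 0 -1" --pt "-1 0 17.5 0 -0.5 0 -1" --pt "-1 0 17.5 0 -0.5 0 -1" --pt "-1 0 17.5 0 -0.5 0 1" --pt "-1 0 17.5 0 -0.5 0 1" --pt "-1 0 17.5 0 -0.5 0 1" --pt "-1 0 17.5 0 -0.5 0 1"

```text
time: 26.82
position: [0.612, 0.2855, 0.1578]
tool_rot: [0.09, 0.968, 0.02, -0.234]
ft_force: [0.8, -0.0, -0.7]
grip_width: 0.0734
```

```bash
python3 - <<'E'
from h import *
st()
E
```

```text
t 26.825 p [0.612  0.2855 0.1578] psi 79.39 z [-0.45   0.081 -0.889] q [ 0.194  0.863  1.015  0.169  1.708 -1.205] F [ 0.8 -0.  -0.7] M [-0.06 -0.24  0.02] w 0.0734
```

Back off along the rod.

Emit:
carry_out --pt "0 0 0 0 0 0 1" --pt "0 0 0 0 0 0 1" --pt "0 0 -30 0 0 0 1" --pt "0 0 -80 0 0 0 1" --pt "0 0 -120 0 0 0 1" --pt "0 0 -150 0 0 0 1" --pt "0 -30 -200 0 0 0 1" --pt "0 -60 -220 0 0 0 1"

```text
time: 27.82
position: [0.7012, 0.208, 0.3563]
tool_rot: [0.09, 0.968, 0.021, -0.232]
ft_force: [0.5, 0.1, -0.5]
grip_width: 0.087
```

```bash
python3 - <<'E'
from h import *
st()
c=shot('scene','s15.png');t=shot('top','t15.png')
cv2.imwrite('pics/z15.png',np.hstack([cv2.resize(c['pixels'][180:260,300:380,::-1],(400,400),interpolation=cv2.INTER_CUBIC),cv2.resize(t['pixels'][130:230,180:280,::-1],(400,400),interpolation=cv2.INTER_CUBIC)]))
cv2.imwrite('pics/f15.png',c['pixels'][:,:,::-1])
E
```

```text
t 27.825 p [0.7012 0.208  0.3563] psi 79.42 z [-0.445  0.081 -0.892] q [ 0.085  0.853  0.513  0.151  2.225 -1.236] F [ 0.5  0.1 -0.5] M [-0.06 -0.26  0.04] w 0.087
```

View pics/z15.png

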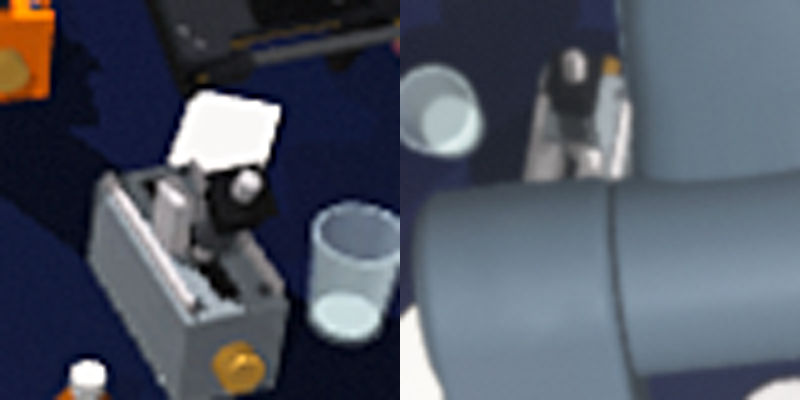

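View pics/f15.png

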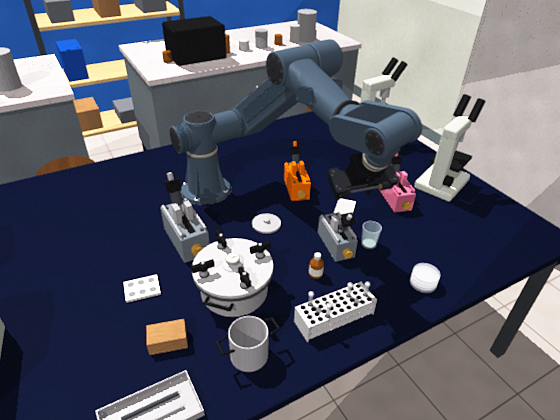

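The lever leans to the far side and nothing else has moved. I'll check the lever angle and collar drop by projecting the model into the scene picture.

```bash
python3 - <<'E'
from h import *
c=ld('s15.png');out=[]
for a,l in((.9,0),(.8,0),(.9,.01)):
    im=cv2.resize(c['pixels'][205:240,330:360,::-1],(300,350),interpolation=cv2.INTER_CUBIC)
    im=im.copy()
    f=lambda P:tuple(int(v) for v in ((proj(c,P)-[330,205]+.5)*10-.5))
    p,M=lev(a,.168); cv2.circle(im,f(p),4,(0,0,255),-1)
    for r,h,col in((.148+l,.021,(0,255,0)),(.115+l,.017,(255,255,0))):
        p,M=lev(a,r); x,y=M[:,0],M[:,1]
        cv2.polylines(im,[np.array([f(p+h*(s*x+t*y)) for s,t in((1,1),(1,-1),(-1,-1),(-1,1))])],True,col,1)
    out.append(im)
out=out[:2]+[out[2]]
cv2.imwrite('pics/lv.png',cv2.resize(np.hstack(out),(780,303)))
E
```

```text
(no output)
```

View pics/lv.png

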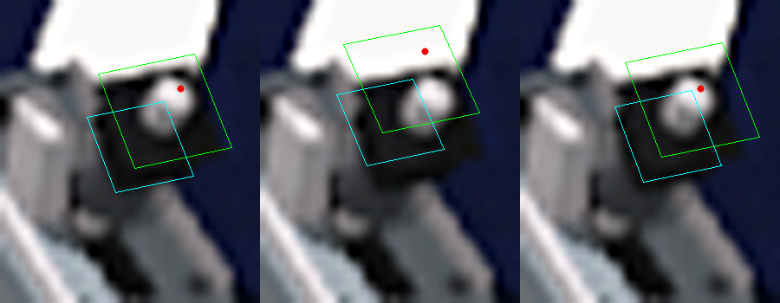

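The fit matches the lever at about 0.9 rad with the collar down, and the arm is clear of everything. Handing in.

```bash
python3 - <<'E'
from h import *
print(robot.hand_in()); st()
E
```

```text
the job is handed in; nothing more can be done
None
the job is handed in; nothing more can be done
```

The job is handed in. It took about 28 s of the 72 s allowed, and no verdict was reported.

**Knobs:** I turned the loose pair (the knobs nearest and farthest from the robot) to about 45°. In the second pass I turned that pair fully home, then the left and right pair. Each knob ended against its hard stop, with about 0.4 to 0.5 N m felt at the wrist. The last top view showed all four wings pointing at the lid's centre.

**Lever:** I lifted the collar of the smaller grey pedestal about 18 mm, against roughly 9 N. I then swung the lever through the gate to its far stop, lowered the collar and let go. Laid over the last scene picture, the model fits a lever angle of about 0.9 rad with the collar down. The overlay is off by about one pixel, which agrees with the roughly 2 mm camera calibration. The gripper was open and clear of everything, and I saw no other object moved.

**One slip:** while releasing the near knob in the first pass, I repeated a 39° turn by mistake as the fingers opened. A picture taken straight afterwards still put that wing at about 46°, inside the allowed half-tight range, so I carried on.

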